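Zero the lab balance and stand the toppled reagent bottle on its pan

TASK

The amber reagent bottle has fallen over and has to be weighed. With nothing on the pan, press the balance's green zero key fully down and let go; then pick up the bottle and stand it upright, cap up, in the middle of the pan, setting it down gently, not dropping it. Do not press the red or the grey key, do not press the green one again once the bottle is on the pan, and leave everything else on the bench where it is.

Things in the scene. Friction and masses are not known exactly. Their poses are not given: they have to be found in the camera images.
- bottle: the toppled bottle: rigid square amber bottle, white round screw cap, lying on a flat side, cap roughly towards the robot. 135 mm long: body 52 x 52 mm over the first 98 mm, then a shoulder, cap 35 mm diameter over the last 23 mm. 0.22 to 0.45 kg, centre of mass about 60 mm from the bottom. Origin: centre of its bottom face; z: from bottom to cap (up when upright); x, y: square to the flat sides.
- balance: white top-loading lab balance, fixed, 200 mm wide, 270 mm deep. Origin: centre of its footprint at bench height; x from its front (keys) to its back (pan), y to its left, z up. Low front ledge, 44 mm high, with three keys in a row at x = -115 mm: red y = +65, grey y = 0, green y = -65 mm; behind it a sloping display, then the housing, 68 mm high, under the pan.
- pan: the balance's weighing pan: round flat steel plate, 130 mm diameter, 6 mm thick, rigidly carried by the balance.
- pan_centre (a point): centre of the pan's upper surface, 85 mm above the bench; z up
- zero_key_top (a point): centre of the top of the green zero key (30 mm across the balance, 19 mm front to back); about 50 mm above the bench, 6.5 mm proud of the ledge around it; moves down with the key
- zero_key (a joint): green zero key: 0 = released, grows to 0.004 m fully down; springs back; about 1 N to start, 4.5 N fully down; pressed straight down
- power_key (a joint): red key: 0 = released, 0.004 m fully down; not to be pressed
- mode_key (a joint): grey key: 0 = released, 0.004 m fully down; not to be pressed
- round_bottle: bystander: standing white round bottle with blue cap, 56 mm diameter, 125 mm tall; origin at the centre of its base
- jar: bystander: standing amber jar with black lid, 64 mm diameter, 85 mm tall; origin at the centre of its base
- check_weight: bystander: small steel check weight with a knob, 30 mm diameter, 47 mm tall; origin at the centre of its base
- tip_box: bystander: blue pipette-tip box, 87 x 122 mm, 88 mm tall; origin at the centre of its base
- weigh_dish: bystander: square white weighing dish, 80 x 80 x 22 mm; origin at the centre of its base
- spatula: bystander: flat steel spatula, about 155 mm long, lying on the bench

How it is judged:
By the outcome, as a careful person would: the job done as asked, in the order asked, and still so for the second after the job is handed in, with the robot touching nothing.
It also fails if it takes over 61 s, if anything falls off the work surface, if the arm or the gripper's body presses on something with over 40 N, if the wrist force passes 120 N, or if a joint passes its speed limit or range.

ROBOT

A 6-joint arm with a two-finger parallel gripper is mounted at the origin on the work surface. World frame = base frame: x ahead of the robot, y to its left, z up, the work surface at z = 0. Lengths are in mm, angles in rad, forces in N, time in s.
With the tool pointing down it reaches from about 325 to 875 mm from the base axis. Payload 4.4 kg.
Tool frame: the origin (TCP) lies on the centre line of the jaws, within the pads' length; the fingertips stand ahead of it and the grasp point (between the pads) lies 6 mm ahead of it (ctrl.tcp_to_tips is the z of the fingertips in the tool frame, in mm); z points along the fingers, y is the direction in which the jaws open and shut (so a half turn about z gives the same grasp; the last joint's range is limited). The gripper opens to 85 mm and grips with 20 to 120 N. Pads are 22 mm wide; open, the fingers measure 114 mm over their backs; the gripper's body (76 mm by 85 mm) begins 54 mm behind the grasp point. The pads swing forward as they close: fully open they stand 13 mm farther back than shut.
Start: joints at [-1.492, 0.207, 1.542, -0, 1.393, -0.15], TCP at [130.962, -559.89, 256.282] pointing down, gripper open.
Joint ranges: [-2.73, 2.73], [-0.86, 2.22], [0.23, 2.46], [-1.11, 4.25], [0.08, 2.63], [-2.82, 2.82]. Speed limits (rad/s): [2.79, 2.79, 3.14, 3.14, 3.14, 3.14].

INTERFACE

Orientations are given as a 3x3 rotation matrix whose columns are the frame's x, y, z axes.
In Python, from plant import ctrl, sensors, optics gives the robot as it stands. Calls block until the motion is done:
- ctrl.move_ptp(position, orientation): joint-space move of the TCP to a pose.
- ctrl.move_l(position, rot=None, vel=150, threshold=None): straight line of the TCP; rot=None keeps the orientation; vel is the mean speed in mm/s. With threshold (N) it stops when the force on the tool has changed by that much, and returns True; else False.
- ctrl.set_joints(angles): joint-space move.
- ctrl.gripper_to(opening, force=None): finger opening in mm; force is the grip in N (None keeps the last); returns when the fingers have stopped.
- ctrl.hold(seconds).
- ctrl.solve_ik(position, orientation): joint angles nearest the present ones, or None.
- sensors.read_state(): the state.
- optics.grab_frame(name): name is "side" or "top"; returns (picture, depth): 400x640x3 uint8, red, green, blue; 400x640 float32, mm along the optical axis (not along the pixel's ray), 0 where there is no reading.
- optics.camera_params(name): a dict with "mtx" (3x3 intrinsics, pixels), "k1" (the pictures are not rectified: a ray, as slopes to the right and down, at radius r is drawn at 1 + k1 r^2 times it, then the intrinsics apply), "R" (3x3) and "t" (3): a world point X has camera coordinates R X + t. Camera axes: x right, y down, z forward; pixel columns grow to the right and rows downward; lengths in mm; the calibration is good to about 2 mm. A picture is of the moment at which its call begins. camera_params takes no time and is no camera call.
A pose or a line that the arm cannot do raises ctrl.MotionError and nothing moves.
- ctrl.finish_job(): hands the job in, once; it reports no verdict.
The state is a dict: "t": time; "q": joint angles; "qvel": joint speeds; "tau": joint torques, N m; "eef_pos": TCP position; "eef_rot": TCP orientation; "force": force on the tool from outside, world axes, zero at the start; "wrist_torque": the same for the moment, N m; "grip_width": finger opening in mm.
Only numpy, scipy, OpenCV 4.12 (cv2) and the standard library are available. Lean on these libraries where they do the work, as an engineer would, in place of code of your own. Each camera call takes 0.05 s, during which the arm holds its last target.

## Working session

There is one attempt and no reset: what is moved stays moved. The work goes in short steps, each a Python script; the robot and the scene stay as the last script left them, time stands still between calls to the robot, and variables do not carry over. Pictures are saved under pics/ and viewed, and the job is handed in when it is done.

```bash
ls; mkdir -p pics
python3 - <<'E'
from plant import ctrl, sensors, optics
import cv2, numpy as np
for n in ("side","top"):
    p,d=optics.grab_frame(n); cv2.imwrite(f"pics/{n}0.png",p[:,:,::-1]); np.save(f"pics/{n}0.npy",d); np.save(f"pics/{n}0rgb.npy",p)
    print(n,optics.camera_params(n),(d>0).mean())
s=sensors.read_state();print(s['t'],s['grip_width'],ctrl.tcp_to_tips,s['eef_rot'])
E
```

```text
pics
side {'mtx': array([[418.28124561,   0.        , 319.2303704 ],
       [  0.        , 418.28124561, 194.23066902],
       [  0.        ,   0.        ,   1.        ]]), 'k1': -0.10604736934651608, 'R': array([[ 0.98496209, -0.17240561, -0.01122452],
       [-0.10218896, -0.52896146, -0.84247088],
       [ 0.13930936,  0.8309489 , -0.53862494]]), 't': array([-579.44564894,  135.84155389, 1095.0046859 ])} 0.9961171875
top {'mtx': array([[410.94093026,   0.        , 316.33869472],
       [  0.        , 410.94093026, 193.68932317],
       [  0.        ,   0.        ,   1.        ]]), 'k1': -0.04900305542654653, 'R': array([[ 0.01664134, -0.99984071,  0.00645165],
       [-0.99643505, -0.0171177 , -0.08260852],
       [ 0.08270579, -0.00505394, -0.99656119]]), 't': array([ -12.30585424,  596.83503372, 1287.81062108])} 0.996125
0.1 85.43261653388193 25.0 [[ 9.73714959e-01  2.27769938e-01 -1.85529541e-04]
 [ 2.27769822e-01 -9.73712763e-01  2.08874373e-03]
 [ 2.95100547e-04 -2.07609904e-03 -9.99997801e-01]]
```

View pics/side0.png

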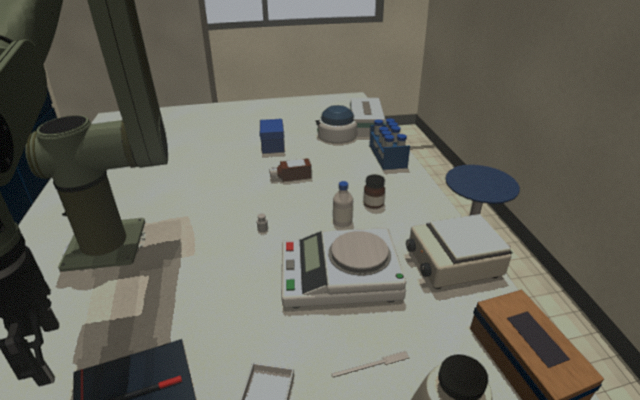

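View pics/top0.png

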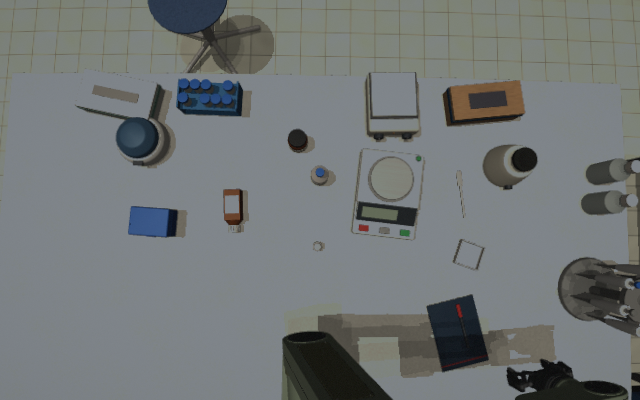

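The side view shows the bottle lying at about (290,170) and the balance with red, grey and green keys at (290,246), (290,265) and (290,285). In the top view the bottle is at (233,208) with its cap towards the robot. The pan is at (391,178) and the green key at (405,233). Next I'll segment these and triangulate.

```bash
cat > h.py <<'E'
import numpy as np, cv2
from plant import ctrl, sensors, optics
P={n:optics.camera_params(n) for n in("side","top")}
def ray(n,uv):
    p=P[n]; uv=np.asarray(uv,float).reshape(-1,1,2)
    x=cv2.undistortPoints(uv,p["mtx"],np.array([p["k1"],0,0,0.]),None,None,None)if False else cv2.undistortPoints(uv,p["mtx"],np.array([p["k1"],0,0,0.]))
    x=x.reshape(-1,2); d=np.c_[x,np.ones(len(x))]@p["R"]
    return -p["R"].T@p["t"], d     # d scaled so depth multiplies
def onplane(n,uv,z):
    o,d=ray(n,uv); return o+d*((z-o[2])/d[:,2])[:,None]
def bydepth(n,uv,dep):
    o,d=ray(n,uv); return o+d*np.asarray(dep).reshape(-1,1)
def tri(ua,ub):
    oa,da=ray("side",ua); ob,db=ray("top",ub); da=da[0];db=db[0]
    s=np.linalg.lstsq(np.c_[da,-db],ob-oa,rcond=None)[0]
    a=oa+da*s[0]; b=ob+db*s[1]; return (a+b)/2,np.linalg.norm(a-b)
def proj(n,X):
    p=P[n]; r,_=cv2.Rodrigues(p["R"]); return cv2.projectPoints(np.asarray(X,float).reshape(-1,1,3),r,p["t"],p["mtx"],np.array([p["k1"],0,0,0.]))[0].reshape(-1,2)
def crop(img,x0,x1,y0,y1,k,name):
    cv2.imwrite(name,cv2.resize(img[y0:y1,x0:x1,::-1],None,fx=k,fy=k,interpolation=cv2.INTER_NEAREST))
E
python3 - <<'E'
from h import *
t=np.load("pics/top0rgb.npy"); s=np.load("pics/side0rgb.npy")
A=cv2.resize(t[180:240,200:270],None,fx=5,fy=5,interpolation=0); B=cv2.resize(t[140:245,340:440],None,fx=4,fy=4,interpolation=0)
C=cv2.resize(s[150:190,260:320],None,fx=6,fy=6,interpolation=0);D=cv2.resize(s[220:310,270:410],None,fx=3,fy=3,interpolation=0)
im=np.zeros((600,800,3),np.uint8)
def put(a,x,y): im[y:y+a.shape[0],x:x+a.shape[1]]=a
put(A,0,0);put(B[:330],0+360,0);put(C,0,305);put(D[:,:420],370,330)
cv2.imwrite("pics/z0.png",im[:,:,::-1])
E
```

```text
(no output)
```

View pics/z0.png

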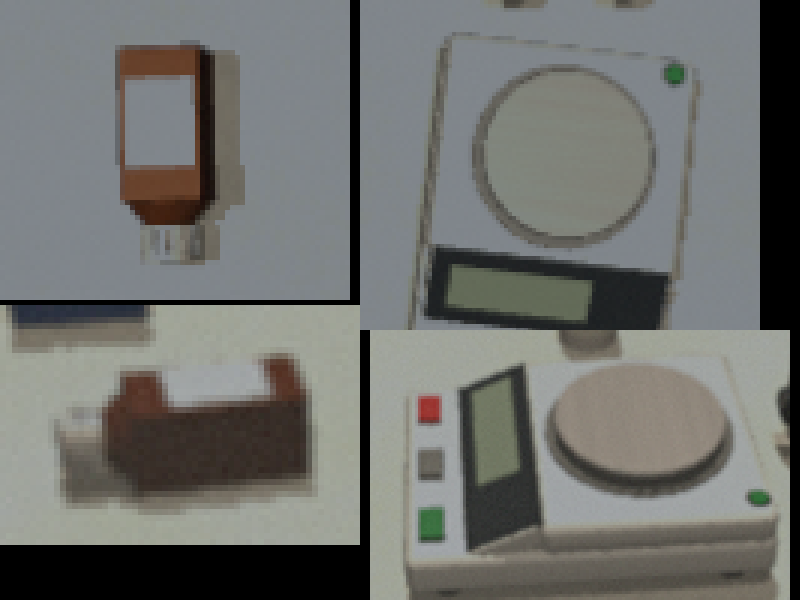

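Run:
```python
from h import *
np.set_printoptions(precision=1,suppress=True)
im={n:np.load(f"pics/{n}0rgb.npy") for n in("top","side")}; dep={n:np.load(f"pics/{n}0.npy") for n in("top","side")}
def cents(n,lo,hi,box,smin=80,vmin=40):
    h=cv2.cvtColor(im[n],cv2.COLOR_RGB2HSV); m=cv2.inRange(h,(lo,smin,vmin),(hi,255,255)); x0,x1,y0,y1=box; k=np.zeros_like(m);k[y0:y1,x0:x1]=m[y0:y1,x0:x1]
    nn,l,st,c=cv2.connectedComponentsWithStats(k); return [(c[i],st[i]) for i in range(1,nn) if st[i][4]>12]
bt=(345,430,145,245); bs=(275,410,225,310)
G={}
for n,b in(("top",bt),("side",bs)):
    for nm,lo,hi in(("green",45,85),("red",0,8)):
        for c,st in cents(n,lo,hi,b):
            d=dep[n][int(round(c[1])),int(round(c[0]))]; print(n,nm,c,st[2:],"depthpt",bydepth(n,c,[d])[0]); G.setdefault((n,nm),[]).append(c)
for nm in("green","red"):
    for a in G[("side",nm)]:
        for b in G[("top",nm)]:
            p,e=tri(a,b)
            if e<8: print(nm,"tri",p,"gap",e)
# dense cloud
def cloud(n,box):
    x0,x1,y0,y1=box; u,v=np.meshgrid(np.arange(x0,x1),np.arange(y0,y1)); uv=np.c_[u.ravel(),v.ravel()]; d=dep[n][v.ravel(),u.ravel()]
    return uv,bydepth(n,uv,d),im[n][v.ravel(),u.ravel()]
# pan: disc points at height 78-92
for n,b in(("top",bt),("side",bs)):
    uv,X,c=cloud(n,b); m=(X[:,2]>80)&(X[:,2]<92); (cx,cy),r=cv2.minEnclosingCircle(X[m][:,:2].astype(np.float32)); print(n,"pan",cx,cy,r,X[m].mean(0),np.median(X[m][:,2]),m.sum())
    m=(X[:,2]>58)&(X[:,2]<75); print("  housing",np.median(X[m][:,2])); 
    m=(X[:,2]>25)&(X[:,2]<95); print("  rect",cv2.minAreaRect(X[m][:,:2].astype(np.float32)))
for n,b in(("top",(205,265,180,245)),("side",(262,320,150,190))):
    uv,X,c=cloud(n,b); m=(X[:,2]>12)&(X[:,1]>250)
    print(n,"bottle rect",cv2.minAreaRect(X[m][:,:2].astype(np.float32)))
    m=(X[:,2]>44); print("   top face",cv2.minAreaRect(X[m][:,:2].astype(np.float32)),np.median(X[m][:,2]),m.sum(),X[m].mean(0))
```

```text
top green [418.5 158.1] [ 4  5 15] depthpt [ 709.8 -318.6   71.1]
top green [404.2 232.5] [ 9  6 51] depthpt [ 478.2 -277.6   53.1]
top red [363.1 227.6] [10  6 53] depthpt [ 491.2 -149.    53.5]
side green [399.3 275.5] [ 6  4 20] depthpt [ 707.  -321.2   70.6]
side green [290.  284.4] [ 7 10 69] depthpt [ 475.  -284.2   51.1]
side red [289.2 246. ] [ 8  9 62] depthpt [ 488.2 -154.    50.2]
green tri [ 709.2 -319.    68.4] gap 2.3337898085623827
green tri [ 476.8 -279.1   45.9] gap 2.844345480204845
red tri [ 489.9 -149.7   46.7] gap 2.728085839128573
top pan 644.5516967773438 -232.0537109375 65.12360382080078 [ 643.9 -231.8   85.2] 85.17342077967862 1356
  housing 67.56356535236523
  rect ((598.9466552734375, -227.43643188476562), (201.4039306640625, 268.7947692871094), 84.0552749633789)
side pan 640.5896606445312 -231.444580078125 66.49810028076172 [ 639.9 -236.7   84.4] 84.40556522555482 1659
  housing 67.51404191354004
  rect ((620.0490112304688, -233.4975128173828), (202.95401000976562, 318.0233154296875), 83.14606475830078)
top bottle rect ((539.2918701171875, 268.2771911621094), (131.5948944091797, 37.53193664550781), 0.4939095973968506)
   top face ((542.3512573242188, 146.03782653808594), (131.50587463378906, 280.4673156738281), 1.422712802886963) 52.361485635898816 590 [549.7 253.6  88.9]
side bottle rect ((530.3506469726562, 352.2274169921875), (135.72509765625, 212.27857971191406), 4.222679615020752)
   top face ((460.0791015625, -319.0567626953125), (1232.8826904296875, 123.25769805908203), 81.69941711425781) 51.02386697781458 305 [547.3 210.8  73.7]
```

Run:
```python
from h import *
np.set_printoptions(precision=1,suppress=True)
im={n:np.load(f"pics/{n}0rgb.npy") for n in("top","side")}; dep={n:np.load(f"pics/{n}0.npy") for n in("top","side")}
for n,b in(("top",(205,265,175,245)),("side",(262,320,150,190))):
    x0,x1,y0,y1=b; u,v=np.meshgrid(np.arange(x0,x1),np.arange(y0,y1)); uv=np.c_[u.ravel(),v.ravel()]; X=bydepth(n,uv,dep[n][uv[:,1],uv[:,0]])
    base=(abs(X[:,0]-540)<90)&(X[:,1]>190)&(X[:,1]<330)
    m=base&(X[:,2]>12)&(X[:,2]<62); print(n,"all",cv2.minAreaRect(X[m][:,:2].astype(np.float32)),m.sum(),X[m].min(0),X[m].max(0))
    m=base&(X[:,2]>47)&(X[:,2]<58); r=cv2.minAreaRect(X[m][:,:2].astype(np.float32)); print("   top",r,np.median(X[m][:,2]),m.sum())
    for lo in range(460,620,12):
        k=base&(X[:,2]>12)&(X[:,2]<62)&(X[:,0]>=lo)&(X[:,0]<lo+12)
        k2=k&(X[:,2]>47)
        if k.sum()>2: print("  x",lo,"y %.0f %.0f z max %.0f"%(X[k][:,1].min(),X[k][:,1].max(),X[k][:,2].max()), "top y", (X[k2][:,1].min(),X[k2][:,1].max()) if k2.sum() else "")
# label (white on top) in both views
for n,b in(("top",(222,243,188,222)),("side",(285,308,155,169))):
    print(n)
    for y in range(b[2],b[3],1): print(y,' '.join('%3d'%x for x in im[n][y,b[0]:b[1],2]))
```

```text
top all ((539.563232421875, 260.43115234375), (132.30191040039062, 51.82462692260742), 1.74674654006958) 719 [473.4 233.8  12.4] [606.4 287.6  60.5]
   top ((539.6337890625, 260.273193359375), (131.90150451660156, 51.32646560668945), 2.2358760833740234) 52.44655038478504 528
  x 472 y 240 274 z max 51 top y (np.float64(252.66134851354178), np.float64(265.58008127315327))
  x 484 y 241 274 z max 50 top y (np.float64(252.97170801804378), np.float64(262.05432372462326))
  x 496 y 237 282 z max 53 top y (np.float64(247.17503529614987), np.float64(281.3599170803447))
  x 508 y 234 285 z max 58 top y (np.float64(234.017323486894), np.float64(284.8259721487396))
  x 520 y 234 286 z max 59 top y (np.float64(234.1334518483569), np.float64(285.25566615196874))
  x 532 y 235 286 z max 57 top y (np.float64(234.82737781801674), np.float64(286.04608285788277))
  x 544 y 235 286 z max 59 top y (np.float64(236.07101399602), np.float64(285.64724823372455))
  x 556 y 236 286 z max 61 top y (np.float64(236.44719467254646), np.float64(285.73192516685464))
  x 568 y 237 287 z max 60 top y (np.float64(236
[... 5242 characters left out ...]
 165 168 147  94  49  34  39
162  52  96 149 165 164 164 164 163 163 166 163 164 166 165 165 165 166 166 154 116  61  41  40
163  43  71 126 163 165 166 165 164 166 166 165 165 165 168 164 164 167 165 161 136  79  43  41
164  39  58 110 161 168 167 166 167 166 168 168 165 164 165 162 164 157 152 150 135  88  47  40
165  40  52  98 149 166 165 165 159 153 151 148 147 144 144 143 136 126 106 103  91  65  48  38
166  39  46  72 115 143 145 142 126 115 105 100  92  85  79  78  71  62  54  54  48  38  39  43
167  42  41  45  68  81  80  75  67  57  53  52  47  44  33  38  39  33  39  37  36  43  41  37
168  41  44  43  39  40  39  33  39  34  37  39  38  36  36  40  34  38  41  38  39  39  38  39
```

Measurements agree between views and with the given sizes:

| Thing | Position (mm) | Notes |
|---|---|---|
| Green key | (477.5, -279, ~50) | |
| Pan centre | (643, -232, 85) | |
| Balance yaw | about -5.8° | |
| Bottle | bottom x≈606, cap end x≈472, centreline y≈261 | axis about 2.7° off x, top at z≈52 |

Next I'll check IK for the grasp and for the upright placing.

```bash
cat >> h.py <<'E'
def bR(yawdeg=2.7): # lying bottle axis (bottom->cap)
    a=np.radians(yawdeg); return np.array([-np.cos(a),-np.sin(a),0])
def graspR(sgn,a,b):
    # tool z tilted by a deg: forward (away from cap dir); tool y perpendicular to b, horizontal
    a=np.radians(a); z=-b*np.sin(a)+np.array([0,0,-1])*np.cos(a)
    y=np.cross([0,0,1],b)*sgn; return np.c_[np.cross(y,z),y,z]
def placeR(sgn,a,phi,b):
    # rotate so that b->up and horizontal tool heading phi(deg)
    R0=graspR(sgn,a,b); M0=np.c_[b,np.cross([0,0,1],b),[0,0,1]]  # bottle frame at grasp
    # tool in bottle frame: heading -e3 -> horizontal dir d ; b->up
    p=np.radians(phi); d=np.array([np.cos(p),np.sin(p),0]); up=np.array([0,0,1.])
    e3=-d; e2=np.cross(e3,up); return np.c_[up,e2,e3]@M0.T@R0
def tcp(g,R): return np.asarray(g)-6*R[:,2]
E
python3 - <<'E'
from h import *
np.set_printoptions(precision=2,suppress=True)
b=bR(); g=np.array([606,263.5,30])+b*60; g[2]=30; print(g, np.linalg.det(placeR(1,20,-20,b)))
for a in(0,15,30):
  for s in(1,-1):
    R=graspR(s,a,b); q=ctrl.solve_ik(tcp(g,R),R); print("grasp",a,s,q)
    for phi in(-60,-40,-20,0,20):
        R=placeR(s,a,phi,b); q=ctrl.solve_ik(tcp([643,-232,147],R),R); q2=ctrl.solve_ik(tcp([643,-232,230],R),R); print("   place",phi,q, q2 is not None)
y=np.array([.101,.995,0])
for s in(1,-1):
    z=np.array([0,0,-1.]);R=np.c_[np.cross(s*y,z),s*y,z]; print("key",s,ctrl.solve_ik([477.5,-279,100],R))
E
```

```text
[546.07 260.67  30.  ] 1.0
grasp 0 1 [ 0.3   0.53  1.61 -0.    1.    1.83]
   place -60 [-0.12  0.73  1.85  4.14  1.25  1.11] True
   place -40 [-0.31  0.67  2.04  3.57  1.17  1.39] True
   place -20 [-0.57  0.65  2.1   2.9   1.19  1.66] True
   place 0 [-0.8   0.67  2.04  2.29  1.27  1.89] True
   place 20 [-0.92  0.73  1.86  1.83  1.41  2.1 ] True
grasp 0 -1 [ 0.3   0.53  1.61 -0.    1.   -1.32]
   place -60 [-0.12  0.73  1.85  4.14  1.25 -2.03] True
   place -40 [-0.31  0.67  2.04  3.57  1.17 -1.75] True
   place -20 [-0.57  0.65  2.1   2.9   1.19 -1.48] True
   place 0 [-0.8   0.67  2.04  2.29  1.27 -1.25] True
   place 20 [-0.92  0.73  1.86  1.83  1.41 -1.04] True
grasp 15 1 [ 0.34  0.43  1.8  -0.12  0.67  1.95]
   place -60 None False
   place -40 [-0.32  0.48  2.06  3.69  0.76  1.26] True
   place -20 [-0.56  0.44  2.13  2.84  0.75  1.74] True
   place 0 [-0.78  0.47  2.06  2.12  0.92  2.1 ] True
   place 20 [-0.9   0.56  1.88  1.65  1.16  2.29] True
grasp 15 -1 [ 0.34  0.43  1.8  -0.12  0.67 -1.19]
   place -60 None False
   place -40 [-0.32  0.48  2.06  3.69  0.76 -1.89] True
   place -20 [-0.56  0.44  2.13  2.84  0.75 -1.4 ] True
   place 0 [-0.78  0.47  2.06  2.12  0.92 -1.04] True
   place 20 [-0.9   0.56  1.88  1.65  1.16 -0.85] True
grasp 30 1 [ 0.38  0.39  1.96 -0.52  0.34  2.36]
   place -60 None False
   place -40 [-0.34  0.34  2.01  4.11  0.38  0.82] False
   place -20 [-0.55  0.3   2.06  2.55  0.31  2.04] True
   place 0 [-0.73  0.34  2.01  1.73  0.63  2.52] False
   place 20 [-0.84  0.44  1.85  1.37  0.96  2.59] True
grasp 30 -1 [ 0.38  0.39  1.96 -0.52  0.34 -0.78]
   place -60 None False
   place -40 [-0.34  0.34  2.01  4.11  0.38 -2.32] False
   place -20 [-0.55  0.3   2.06  2.55  0.31 -1.1 ] True
   place 0 [-0.73  0.34  2.01  1.73  0.63 -0.62] True
   place 20 [-0.84  0.44  1.85  1.37  0.96 -0.55] True
key 1 [-0.69  0.34  1.73 -0.    1.07 -2.15]
key -1 [-0.69  0.34  1.73 -0.    1.07  0.99]
```

Run:
```python
from h import *
np.set_printoptions(precision=2,suppress=True)
y=-np.array([.101,.995,0]); z=np.array([0,0,-1.]);R=np.c_[np.cross(y,z),y,z]
k=[477.5,-279]
ctrl.gripper_to(0)
ctrl.move_ptp([*k,150],R); ctrl.hold(.3)
p,d=optics.grab_frame("side"); crop(p,200,420,200,320,3,"pics/k1.png")
s=sensors.read_state();print(s['t'],s['force'],s['eef_pos'],s['grip_width'])
ctrl.move_l([*k,83],vel=100)
s=sensors.read_state();print(s['force'],s['eef_pos'])
r=ctrl.move_l([*k,62],vel=12,threshold=8)
s=sensors.read_state();print(r,s['force'],s['eef_pos'],s['t'])
p,d=optics.grab_frame("side"); crop(p,200,420,200,320,3,"pics/k2.png")
```

```text
2.8917 [-1.26  0.38 -0.42] [ 477.36 -279.5   150.15] 0.16207077869339362
[ 0.15 -0.63  0.31] [ 477.95 -279.34   83.45]
True [-0.86  0.7   5.64] [ 477.52 -279.02   71.59] 4.75
```

View pics/k2.png

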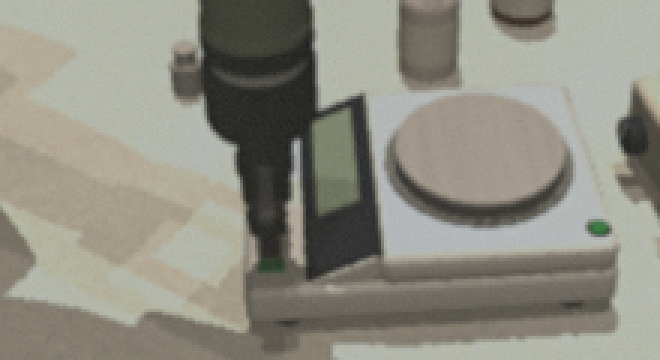

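View pics/k1.png

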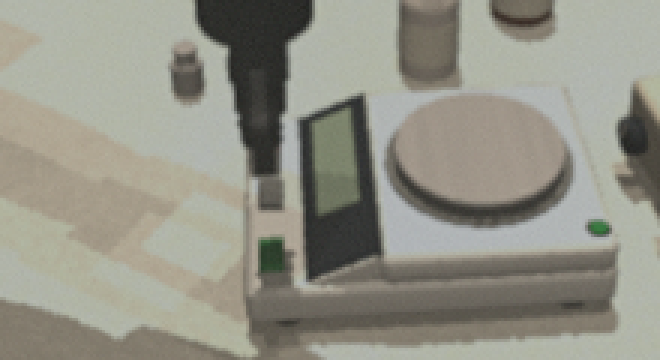

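The fingers are on the green key, with the tips at z≈46.6 and about 5.6 N. I'll push a little further within the same press to be sure it reaches the stop.

Run:
```python
from h import *
np.set_printoptions(precision=2,suppress=True)
k=[477.5,-279]
for z in (71,70,69,68,67,66,65):
    r=ctrl.move_l([*k,z],vel=10,threshold=14); ctrl.hold(.15)
    f=[];
    for _ in range(5): ctrl.hold(.02); f.append(sensors.read_state()['force'][2])
    s=sensors.read_state();print(z,r,np.mean(f),s['eef_pos'],s['t'])
    if r or np.mean(f)>13: break
ctrl.move_l([*k,83],vel=40); ctrl.move_l([*k,180],vel=150)
p,d=optics.grab_frame("side"); crop(p,200,420,200,320,3,"pics/k3.png")
s=sensors.read_state();print(s['force'],s['t'])
```

```text
71 False 5.953397270930337 [ 477.56 -279.03   71.54] 5.2833
70 False 11.11379755948729 [ 477.58 -279.06   71.38] 5.7667
69 False 16.09210360564242 [ 477.6 -279.1   71.2] 6.25
[0.54 0.61 1.04] 7.6
```

View pics/k3.png

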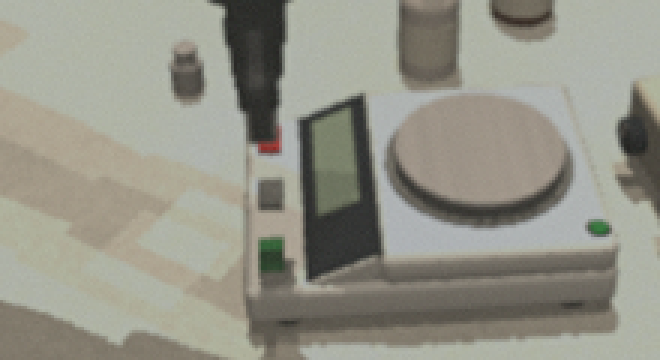

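The key hit a hard stop: the force rose to 16 N with almost no further travel. The picture shows the green key at (270,255) back up. Next is the grasp.

Run:
```python
from h import *
np.set_printoptions(precision=2,suppress=True)
b=bR(); g=np.array([606,263.5,0])+b*60; g[2]=30; R=graspR(-1,15,b)
T=tcp(g,R); pre=T-R[:,2]*90
ctrl.gripper_to(85,force=40)
ctrl.move_ptp(pre+[0,0,60],R); ctrl.move_l(pre)
p,d=optics.grab_frame("top"); crop(p,180,340,130,280,4,"pics/g1.png")
p,d=optics.grab_frame("side"); crop(p,220,360,90,210,4,"pics/g2.png")
s=sensors.read_state(); print(s['eef_pos'],pre,s['t'])
```

```text
[522.61 259.74 124.33] [521.25 259.5  122.73] 10.9833
```

View pics/g1.png

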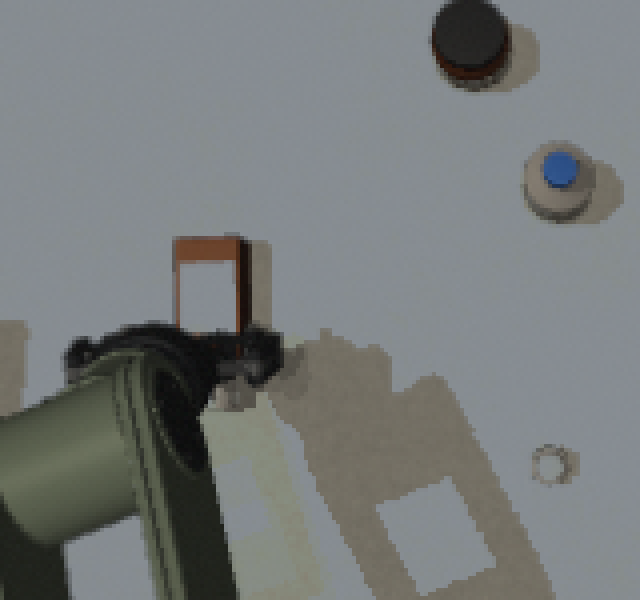

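View pics/g2.png

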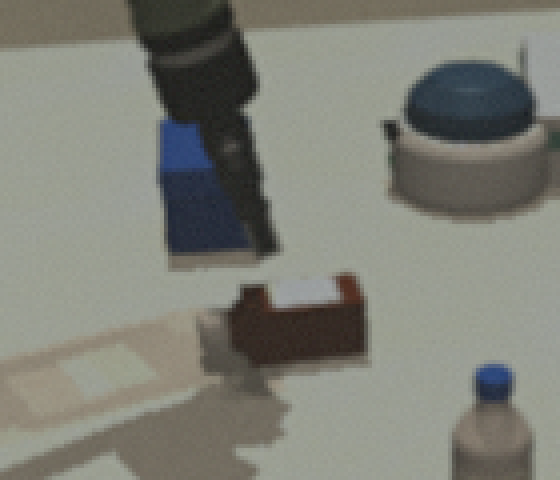

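The gripper is lined up above the bottle: in the top crop the bottle is at (208,285) between fingers at about (85,355) and (265,355), a spacing that fits with parallax. Descending.

Run:
```python
from h import *
np.set_printoptions(precision=2,suppress=True)
b=bR(); g=np.array([606,263.5,0])+b*60; g[2]=30; R=graspR(-1,15,b)
T=tcp(g,R)
r=ctrl.move_l(T,vel=70,threshold=15)
s=sensors.read_state(); print(r,s['eef_pos'],T,s['force'])
if not r:
    ctrl.gripper_to(0,force=50)
    s=sensors.read_state(); print(s['grip_width'],s['force'],s['t'])
p,d=optics.grab_frame("side"); crop(p,220,360,90,210,4,"pics/g3.png")
```

```text
False [544.88 260.78  36.42] [544.52 260.6   35.8 ] [0.31 0.02 0.3 ]
51.3313126861334 [-2.27 -0.58  4.42] 12.825
```

View pics/g3.png

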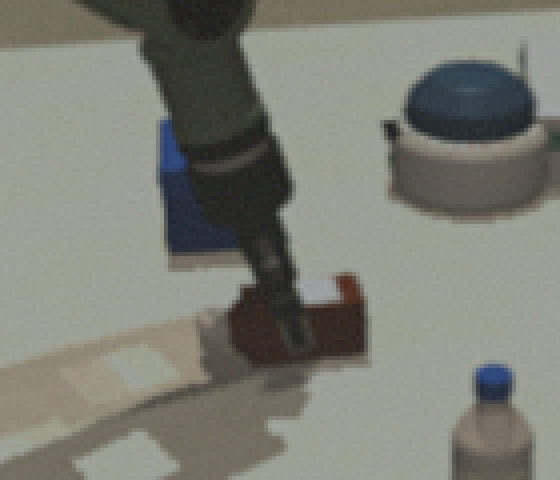

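Grip width is 51.3 mm on the 52 mm body, so it holds. I'll record the bottle pose in the tool frame, lift, and look.

Run:
```python
from h import *
import json
np.set_printoptions(precision=2,suppress=True)
ctrl.gripper_to(0,force=70)
s=sensors.read_state(); R=np.array(s['eef_rot']); p=np.array(s['eef_pos'])
y=R[:,1]; bax=np.cross([0,0,1.],y); bax/=np.linalg.norm(bax)
if bax[0]>0: bax=-bax
o=np.array([0,0,26.]); o[:2]=p[:2]+bax[:2]*((606-p[0])/bax[0])
json.dump({"bt":(R.T@bax).tolist(),"ot":(R.T@(o-p)).tolist()},open("grasp.json","w"))
print(bax,R.T@bax,R.T@(o-p))
print(s['force'])
ctrl.move_l(p+[0,0,20],vel=60); ctrl.hold(.3)
s=sensors.read_state(); print(s['grip_width'],s['force'],s['wrist_torque'])
ctrl.move_l(p+[0,0,250],vel=150); ctrl.hold(.3)
s=sensors.read_state(); print(s['grip_width'],s['force'],s['wrist_torque'],s['t'],s['q'])
p,d=optics.grab_frame("side"); cv2.imwrite("pics/l1.png",p[:,:,::-1])
```

```text
[-1.   -0.05  0.  ] [ 0.97 -0.   -0.26] [-56.53  -0.    25.97]
[-2.43 -1.02  5.55]
51.18880264888093 [ 0.01  1.5  -3.79] [-0.01  0.27 -0.02]
51.44625596724031 [ 0.94  0.55 -3.9 ] [0.01 0.28 0.03] 15.8667 [ 0.34  0.11  1.61 -0.08  1.17 -1.26]
```

View pics/l1.png

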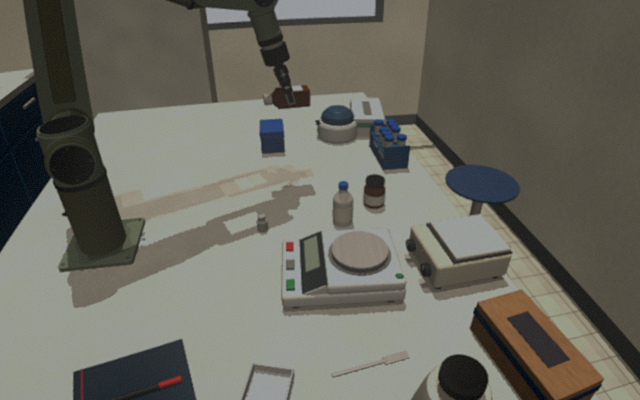

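The bottle is held level at (290,97) in the side view, and it weighs about 0.4 kg. Now I'll swing it upright above the pan.

```bash
cat >> h.py <<'E'
import json
def placepose(bottom,phi,G=None):
    G=G or json.load(open("grasp.json")); bt=np.array(G["bt"]);bt/=np.linalg.norm(bt);ot=np.array(G["ot"])
    zt=np.array([0,0,1.]); e=zt-bt*(zt@bt); e/=np.linalg.norm(e)
    p=np.radians(phi); d=np.array([np.cos(p),np.sin(p),0]); up=np.array([0,0,1.])
    R=np.c_[up,d,np.cross(up,d)]@np.c_[bt,e,np.cross(bt,e)].T
    return np.asarray(bottom)-R@ot,R
E
python3 - <<'E'
from h import *
np.set_printoptions(precision=2,suppress=True)
for phi in(-30,-20,-10,0):
    for z in(87,150,220,260):
        p,R=placepose([643,-232,z],phi); q=ctrl.solve_ik(p,R); print(phi,z,p,None if q is None else np.array(q))
p,R=placepose([643,-232,220],-20)
try:
    ctrl.move_ptp(p,R)
    ctrl.hold(.3)
except ctrl.MotionError as e: print(e)
s=sensors.read_state(); print(s['grip_width'],s['force'],s['wrist_torque'],s['t'],s['eef_pos'],s['q'])
for n in("side","top"):
    im,d=optics.grab_frame(n); cv2.imwrite(f"pics/p1{n}.png",im[:,:,::-1]); np.save(f"pics/p1{n}.npy",d); np.save(f"pics/p1{n}rgb.npy",im)
E
```

```text
-30 87 [ 633.98 -226.79  148.33] [-0.43  0.44  2.12  3.27  0.73 -1.64]
-30 150 [ 633.98 -226.79  211.33] [-0.43  0.28  2.13  3.3   0.58 -1.68]
-30 220 [ 633.98 -226.79  281.33] [-0.43  0.11  2.11  3.37  0.4  -1.75]
-30 260 [ 633.98 -226.79  321.33] [-0.43  0.03  2.09  3.44  0.3  -1.83]
-20 87 [ 633.21 -228.44  148.33] [-0.57  0.44  2.14  2.83  0.76 -1.4 ]
-20 150 [ 633.21 -228.44  211.33] [-0.57  0.27  2.15  2.77  0.61 -1.32]
-20 220 [ 633.21 -228.44  281.33] [-0.57  0.1   2.13  2.63  0.44 -1.16]
-20 260 [ 633.21 -228.44  321.33] [-0.57  0.01  2.11  2.49  0.35 -1.  ]
-10 87 [ 632.74 -230.19  148.33] [-0.69  0.44  2.12  2.44  0.83 -1.2 ]
-10 150 [ 632.74 -230.19  211.33] [-0.69  0.28  2.13  2.33  0.71 -1.04]
-10 220 [ 632.74 -230.19  281.33] [-0.69  0.11  2.11  2.14  0.6  -0.81]
-10 260 [ 632.74 -230.19  321.33] [-0.69  0.03  2.09  2.    0.55 -0.64]
0 87 [ 632.58 -232.    148.33] [-0.79  0.47  2.07  2.11  0.93 -1.04]
0 150 [ 632.58 -232.    211.33] [-0.79  0.31  2.08  2.01  0.86 -0.87]
0 220 [ 632.58 -232.    281.33] [-0.79  0.15  2.06  1.86  0.8  -0.65]
0 260 [ 632.58 -232.    321.33] [-0.79  0.07  2.04  1.76  0.77 -0.52]
51.37377073621426 [-0.02 -0.23 -3.52] [ 0.32  0.98 -0.04] 18.525 [ 633.41 -228.14  281.5 ] [-0.57  0.1   2.13  2.63  0.44 -1.16]
```

View pics/p1side.png

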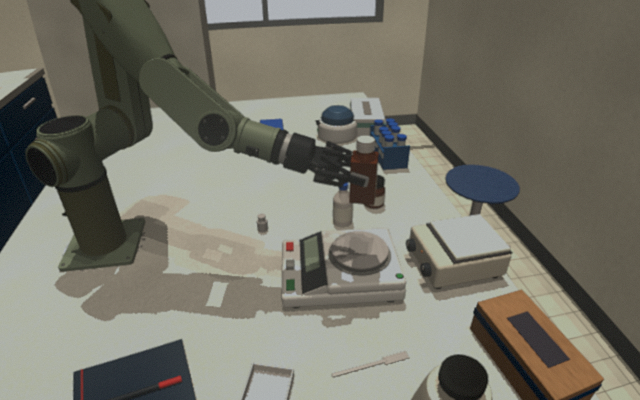

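View pics/p1top.png

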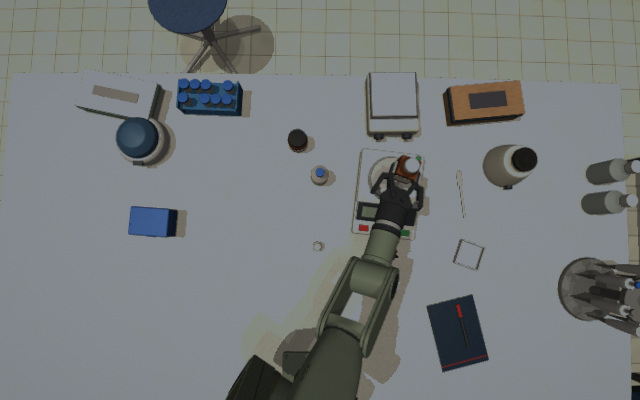

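The bottle is upright, cap up, above the pan: side view (365,175), top view (408,168). I'll check the cap and base against the expected points.

Run:
```python
from h import *
np.set_printoptions(precision=1,suppress=True)
out=[]
C={}
for n,box in(("side",(335,400,125,215)),("top",(385,430,145,190))):
    im=np.load(f"pics/p1{n}rgb.npy"); D=np.load(f"pics/p1{n}.npy"); x0,x1,y0,y1=box
    h=cv2.cvtColor(im,cv2.COLOR_RGB2HSV)
    print(n,"pred cap top",proj(n,[643,-232,355]),"bottom",proj(n,[643,-232,220]))
    u,v=np.meshgrid(np.arange(x0,x1),np.arange(y0,y1)); uv=np.c_[u.ravel(),v.ravel()]; X=bydepth(n,uv,D[uv[:,1],uv[:,0]])
    m=(X[:,2]>335)&(abs(X[:,0]-643)<45)&(abs(X[:,1]+232)<45); print(" cap",m.sum(),X[m].mean(0),cv2.minEnclosingCircle(X[m][:,:2].astype(np.float32)),X[m][:,2].max())
    ct=m&(X[:,2]>350); print(" captop",ct.sum(),X[ct].mean(0) if ct.any() else "", uv[ct].mean(0) if ct.any() else ""); C[n]=uv[ct].mean(0) if ct.any() else None
    b=(X[:,2]>215)&(X[:,2]<318)&(abs(X[:,0]-643)<60)&(abs(X[:,1]+232)<60)&(h[uv[:,1],uv[:,0],1]>110)
    if b.any():
        print(" body z",np.percentile(X[b][:,2],[1,50,99]))
        for lo in range(215,318,15):
            k=b&(X[:,2]>=lo)&(X[:,2]<lo+15)
            if k.sum()>5: print("   z",lo,"x %.0f..%.0f y %.0f..%.0f"%(X[k][:,0].min(),X[k][:,0].max(),X[k][:,1].min(),X[k][:,1].max()),"u",uv[k][:,0].min(),uv[k][:,0].max())
    a=cv2.resize(im[y0:y1,x0:x1],None,fx=6,fy=6,interpolation=0)
    for z in(220,318,355):
        for q in proj(n,[643,-232,z]): cv2.circle(a,tuple(int(6*(t-o+.5)) for t,o in zip(q,(x0,y0))),3,(0,255,255),-1)
    out.append(a)
print(tri(C["side"],C["top"]))
H=max(a.shape[0] for a in out); out=[cv2.copyMakeBorder(a,0,H-a.shape[0],0,0,0) for a in out]; cv2.imwrite("pics/p1z.png",np.hstack(out)[:,:,::-1])
```

```text
side pred cap top [[366.  138.9]] bottom [[363.  197.8]]
 cap 283 [ 639.8 -239.6  348.7] ((641.80908203125, -233.8162841796875), 18.550201416015625) 356.8871705923205
 captop 145 [ 641.3 -235.6  354.3] [365.7 140.1]
 body z [234.4 306.1 317.9]
   z 230 x 615..653 y -263..-248 u 352 372
   z 245 x 612..652 y -261..-249 u 351 372
   z 260 x 600..655 y -264..-247 u 346 374
   z 275 x 590..654 y -271..-259 u 343 374
   z 290 x 612..655 y -264..-192 u 351 375
   z 305 x 611..671 y -265..-210 u 351 377
top pred cap top [[412.8 165. ]] bottom [[401.  172.5]]
 cap 190 [ 643.  -228.7  353.2] ((644.1206665039062, -230.7310028076172), 18.220550537109375) 360.37339883485913
 captop 160 [ 643.9 -230.3  355.1] [412.1 164.6]
 body z [285.4 312.5 317.9]
   z 290 x 613..669 y -242..-199 u 395 412
   z 305 x 612..672 y -259..-199 u 396 420
(array([ 643.5, -230.8,  352.1]), np.float64(1.642699006992248))
```

View pics/p1z.png

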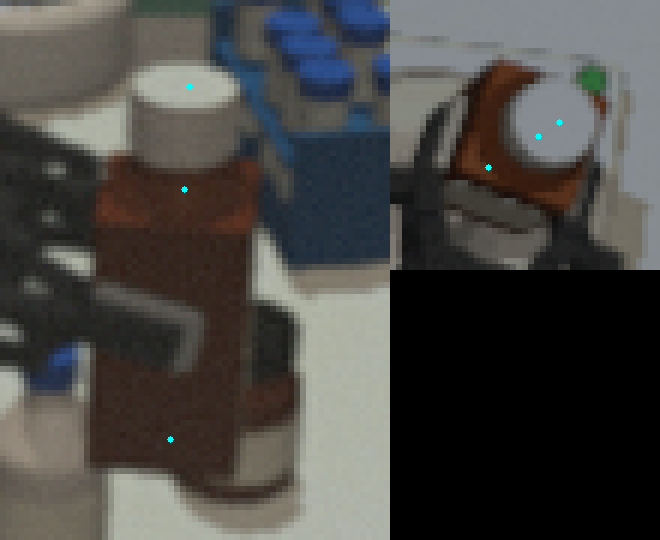

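The cap triangulates to (643.5, -230.8, 352), within about 3 mm of the expected (643, -232, 355), and the body is vertical. Lowering, with slow guarded contact at the end.

Run:
```python
from h import *
np.set_printoptions(precision=2,suppress=True)
p,R=placepose([643,-232,97],-20)
ctrl.move_l(p,rot=R,vel=100); ctrl.hold(.3)
s=sensors.read_state(); print(s['grip_width'],s['force'],s['wrist_torque'],s['t'],s['eef_pos'],p)
p2,_=placepose([643,-232,80],-20)
r=ctrl.move_l(p2,vel=8,threshold=3); 
f=[]
for _ in range(8): ctrl.hold(.03); f.append(sensors.read_state()['force'])
s=sensors.read_state(); print(r,np.mean(f,0),s['wrist_torque'],s['t'],s['eef_pos'],s['eef_pos'][2]-p[2]+97)
for n,b in(("side",(300,420,140,290)),("top",(350,450,140,240))):
    im,d=optics.grab_frame(n); np.save(f"pics/p2{n}.npy",d); np.save(f"pics/p2{n}rgb.npy",im); crop(im,*b,4,f"pics/p2{n}.png")
```

```text
51.03853450666336 [ 1.07 -0.48 -2.75] [ 0.38  0.98 -0.  ] 20.3083 [ 633.34 -228.49  158.9 ] [ 633.21 -228.44  158.33]
True [-0.29 -0.03  5.84] [ 0.05 -0.32  0.02] 22.0083 [ 633.27 -228.51  146.09] 84.75661272618956
```

View pics/p2side.png

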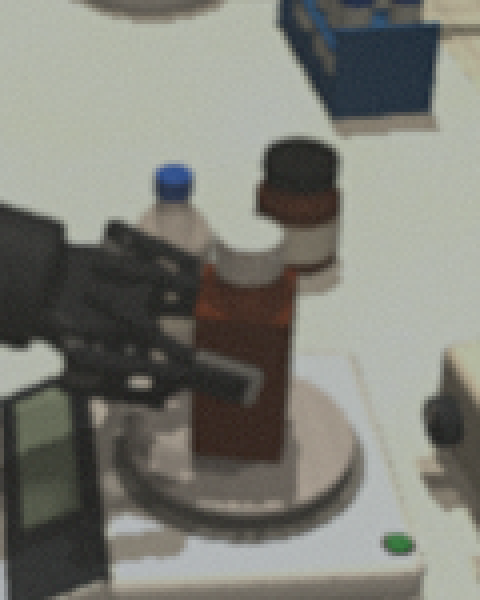

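Contact came at z≈84.8, where the pan should be. The bottle stands at (245,370) in the crop, in the middle of the pan. Releasing and backing off along the tool axis.

Run:
```python
from h import *
np.set_printoptions(precision=2,suppress=True)
for w in(50,54,60,70,80): ctrl.gripper_to(w)
ctrl.hold(.3)
s=sensors.read_state(); R=np.array(s['eef_rot']); p=np.array(s['eef_pos']); print(s['grip_width'],s['force'],s['t'],p)
ctrl.move_l(p-R[:,2]*100,vel=80)
ctrl.move_l(p-R[:,2]*100+[0,0,130],vel=150); 
try: ctrl.move_l(p-R[:,2]*100+[-80,60,180],vel=200)
except ctrl.MotionError as e: print(e)
ctrl.hold(.3)
s=sensors.read_state(); print(s['force'],s['t'])
C={}
for n,b in(("side",(250,420,130,310)),("top",(340,460,130,250))):
    im,D=optics.grab_frame(n); crop(im,*b,3,f"pics/f{n}.png"); cv2.imwrite(f"pics/ff{n}.png",im[:,:,::-1])
    x0,x1,y0,y1=b; u,v=np.meshgrid(np.arange(x0,x1),np.arange(y0,y1)); uv=np.c_[u.ravel(),v.ravel()]; X=bydepth(n,uv,D[uv[:,1],uv[:,0]])
    m=(X[:,2]>214)&(X[:,2]<226)&(abs(X[:,0]-643)<35)&(abs(X[:,1]+232)<35); print(n,"captop",m.sum(),X[m].mean(0),uv[m].mean(0)); C[n]=uv[m].mean(0)
print(tri(C["side"],C["top"]))
```

```text
80.2187986698641 [-1.12 -0.44  0.6 ] 23.6083 [ 631.58 -227.59  142.7 ]
the arm cannot follow that straight line within its joint ranges
[-0.52 -0.65 -0.99] 26.325
side captop 151 [ 640.89 -235.21  218.72] [362.36 199.29]
top captop 128 [ 644.2  -230.9   219.78] [400.55 172.05]
(array([ 643.39, -231.4 ,  216.13]), np.float64(2.649400378082499))
```

View pics/ffside.png

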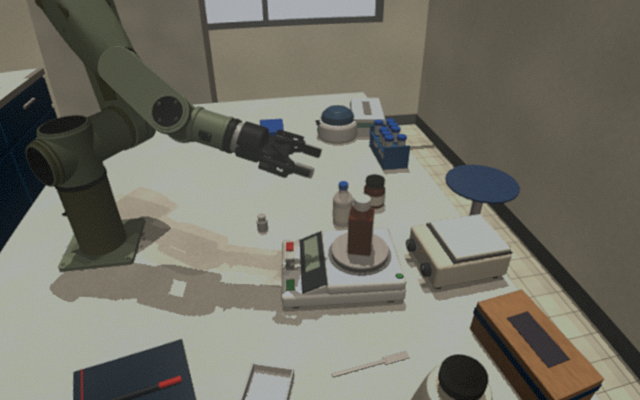

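View pics/ftop.png

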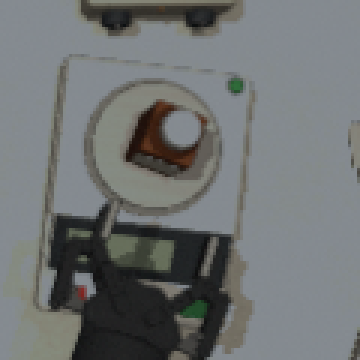

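View pics/fside.png

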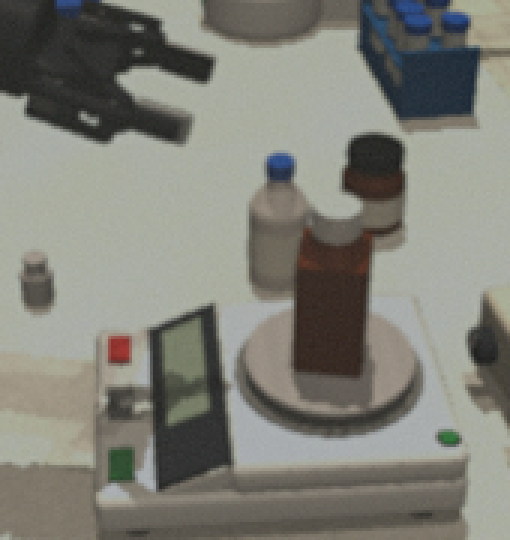

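The bottle stands upright at (333,300) in the side crop, in the middle of the pan. The keys are released, nothing else has moved, and the gripper is clear. Handing in.

Run:
```python
from plant import ctrl, sensors
print(sensors.read_state()['t']); print(ctrl.finish_job())
```

```text
26.425
the job is handed in; nothing more can be done
None
```

I zeroed the balance, stood the bottle upright in the middle of the pan, and handed the job in at 26.4 s of the 61 s allowed.

- **Zero key:** With the pan empty I pressed the green key once, down to its hard stop (16 N with almost no further travel). I let go, and the next picture showed it back up. The red and grey keys were not touched.
- **Placing:** I gripped the fallen bottle across its flat sides, turned it cap up, and lowered it at 8 mm/s. It made contact with its base at z ≈ 84.8 mm, against 85 mm given for the pan, and I released it in small steps.
- **Last checks:** Both views show the bottle upright and alone on the pan, with the gripper clear and the bystanders, as far as the pictures show them, where they were. The cap triangulates to (643.4, -231.4), within about 1 mm of my pan centre estimate (643, -232).
- **Disagreements:** The two cameras differ by 2–4 mm, with a triangulation gap of 2.6 mm. The triangulated cap height was 216 mm against 220 mm expected, while the depth readings gave 219–220 mm.
- **Refused move:** One extra retreat move was refused as out of joint range. Nothing moved, and the arm was already clear.

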